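Load a drive into the test nest and bring up its contacts with the knob under the deck

TASK

Gently slide the external drive fully home into the test nest, against its end stop. Then turn the cross-grip knob on the underside of the nest's deck so that the contact head rises and presses the drive up under the lips with about 15 newtons (feel it in the knob), and leave it clamped like that. Never clamp it with more than 25 newtons, which would bend the contact pins, and do not disturb the other things on the bench.

Things in the scene. Friction and masses are not known exactly. Their poses are not given: they have to be found in the camera images.
- test_nest: Fixed aluminium nest. Origin on the bench (z=0) below the middle of the deck's front edge; +x into the nest (the way the drive goes in), +y left. Deck x 0-125, y +-54, top 56, 6 mm thick, with a notch x 0-21, y +-21 for the contact head. Side cheeks at y +-47 to 53, front open below the deck; foot flanges 5 mm high to y +-69.
- lip_edge (a point): Top front inner corner of the left lip (nest x 0, y +29, z 80 mm). On the deck stand two guide rails with inner faces at y +-37.5 mm; over x 0-62 mm each carries a 4 mm steel lip (underside 76, top 80 mm above the bench, inner edges y +-29 mm). Nothing on the nest is higher.
- end_stop (a point): Middle of the end stop's face on the deck (nest x 115, y 0, z 56 mm); the stop is 16 mm high. The drive is home when its far end touches it.
- drive: Slim external drive, black box 112 x 72 x 18 mm, about 0.28 kg. Origin at the centre of its underside, y axis along its 112 mm, z up. It lies on the deck between the rails (1.5 mm play each side), its near end sticking out of the front. Home: centre 59 mm and near end 3 mm behind the deck's front edge, 2 mm of free height left under the lips.
- knob_axis (a point): On the knob's vertical axis at mid-height of its lobes (nest x 8, y 0, z 26 mm). Black cross-grip knob under the deck: hub radius 12 mm, four lobes 90 degrees apart, 11 mm wide arms, round ends of radius 6.5 mm centred 28 mm from the axis (tips at 34.5 mm), 14-36 mm above the bench. Lobes stick out up to 26 mm past the deck's front edge; a fingertip can push them there.
- lift_knob (a joint): Knob angle, 0 to 4 rad; at 0 the lobes lie along the nest's x and y. It grows counter-clockwise seen from above (front lobes go right, to -y) and raises the contact head 5 mm/rad; it stays where left. Free turning takes about 0.13 N m; each newton of clamping adds 0.005 N m. Clamping starts anywhere from 1.3 to 2.8 rad (head height differs per nest), then grows some 50 N/rad: feel it.
- tweezers: Fine steel tweezers, 121 mm long, lying on the bench beside the nest (bystander); origin at the centre of its underside.
- tray_small: Small clear tray, 51 x 51 x 13 mm, on the bench beside the nest (bystander); origin at the centre of its underside.
- weight: Brass weight, 22 mm across, 38 mm high, behind the nest (bystander); origin at the centre of its underside.
Mind the look-alikes: they are no part of the job. Several things have the shape of the drive; the one meant has the colours described above.

How it is judged:
By the outcome, as a careful person would: the job done as asked, in the order asked, and still so for the second after the job is handed in, with the robot touching nothing.
It also fails if it takes over 67 s, if anything falls off the work surface, if the arm or the gripper's body presses on something with over 40 N, if the wrist force passes 120 N, or if a joint passes its speed limit or range.

ROBOT

A 7-joint arm with a two-finger parallel gripper is mounted at the origin on a cart in front of the work surface, level with it; the furniture and walls round the work are solid. World frame = base frame: x ahead of the robot, y to its left, z up, the work surface at z = 0. Lengths are in m, angles in rad, forces in N, time in s.
With the tool pointing down it reaches from about 0.4 to 0.75 m from the base axis. Payload 19.5 kg.
Tool frame: the origin (TCP) lies midway between the tips of the shut fingers; the grasp point (between the pads) lies 19 mm behind it; z points along the fingers, y is the line along which they close (so a half turn about z gives the same grasp; the last joint's range is limited). The gripper opens to 85 mm and grips with 20 to 120 N. Pads are 22 mm wide; open, the fingers measure 114 mm over their backs; the gripper's body (76 mm by 85 mm) begins 54 mm behind the grasp point. The pads swing forward as they close: fully open they stand 13 mm farther back than shut.
Start: joints at [1.191, 0.707, -0.028, 1.485, 0.022, 0.951, -0.075], TCP at [0.191, -0.542, 0.231] pointing down, gripper open.
Joint ranges: [-2.71, 2.71], [-0.32, 2.16], [-1.57, 1.52], [0, 2.45], [-1.46, 4.6], [0, 2.02], [-2.83, 2.83]. Speed limits (rad/s): [1.89, 1.89, 2.57, 2.57, 3.01, 3.01, 3.01].

INTERFACE

Orientations are given as [roll, pitch, yaw] about the fixed x, y, z axes, in that order (R = Rz(yaw) Ry(pitch) Rx(roll)).
In Python, from plant import manip, imaging, job gives the robot as it stands.
- The arm moves only by the tool servo_tool, never from a script. Its argument "plan" is a list that holds one entry, the list of rows, each a list of 7 numbers: the closure in counts, from 0 (fully open) to 255 (shut), then the shift along the tool's x, y, z in mm, then the turn, a rotation vector about the tool's x, y, z in degrees. In form: [[[grip, tx, ty, tz, ax, ay, az], ...]]. A call has 1 to 20 rows; each row is the pose to reach, as a shift and turn from the pose commanded when the call began, along the tool's axes at that moment; what a row does not reach only later rows make up. A row lasts 1/8 s, in which the tool goes at most 62.5 mm and 10.7 degrees, less where a joint would pass 70% of its speed; a pose out of reach is approached as far as the arm can. A call with a gripper value outside its range is refused whole. The fingers move at their own pace and stop on an object; the grip force is fixed at half the most. Time passes only in rows, so rows that repeat a pose let the fingers close. It gives the time, the measured TCP pose, the force, the opening and the grip force at its end, in the units of the state.
- manip.sense(): the state, without advancing time (a new reading comes with each control period).
- imaging.read_camera(name): name is "scene" or "top"; returns the picture (480x640x3 uint8, blue, green, red); there is no depth.
- imaging.camera_model(name): a dict with "fx", "fy", "cx", "cy" (pixels), "R" (3x3) and "t" (3): a world point X has camera coordinates R X + t. Camera axes: x right, y down, z forward; pixel columns grow to the right and rows downward; lengths in m; the calibration is good to about 2 mm. A picture is of the moment at which its call begins. camera_model takes no time and is no camera call.
- job.close_job(): hands the job in; it is judged then, once.
The state is a dict: "time": time; "joints": joint angles; "joint_velocities": joint speeds; "effort": joint torques, N m; "eef_pos": TCP position; "tcp_rot": TCP orientation; "contact_force": force on the tool from outside, world axes, zero at the start; "moment": the same for the moment, N m; "gripper_width": finger opening in m; "finger_force": force on a finger pad.
Only numpy, scipy, OpenCV 4.12 (cv2) and the standard library are available. Lean on these libraries where they do the work, as an engineer would, in place of code of your own. Each camera call takes 0.05 s, during which the arm holds its last target. There are 200 camera calls.

## Working session

There is one attempt and no reset: what is moved stays moved. The work goes in short steps, Python scripts to look and compute and a tool call to move; the robot and the scene stay as the last step left them, time stands still between calls to the robot, and variables do not carry over. Pictures are saved under pics/ and viewed, at most 10 in all, crops included, and the job is handed in when it is done.

Besides the shell and the picture viewer there is one more tool, called by a JSON object that holds its "api" and its "payload". servo_tool: Moves the arm, as the interface text tells. Its arguments: {"type":"object","properties":{"plan":{"type":"array","items":{"type":"array","items":{"type":"array","items":{"type":"number"}}}}},"required":["plan"]}

```bash
mkdir -p pics
python3 - <<'E'
from plant import manip, imaging
import cv2
for n in ("scene","top"):
    cv2.imwrite(f"pics/{n}0.png",imaging.read_camera(n))
    m=imaging.camera_model(n); print(n,m)
print(manip.sense())
E
```

```text
scene {'fx': 583.4109479406525, 'fy': 583.4109479406525, 'cx': 322.41886454594936, 'cy': 236.7885060502741, 'R': array([[-6.07658486e-01, -7.94198432e-01,  1.27173279e-04],
       [-3.73988545e-01,  2.86005496e-01, -8.82232069e-01],
       [ 7.00630954e-01, -5.36143365e-01, -4.70814782e-01]]), 't': array([0.39058523, 0.29379273, 0.52116932])}
top {'fx': 475.3081628657962, 'fy': 475.3081628657962, 'cx': 312.7691016391538, 'cy': 244.38638994895192, 'R': array([[ 0.02393529, -0.99971299, -0.00102101],
       [-0.99594331, -0.0237564 , -0.08679028],
       [ 0.08674111,  0.00309422, -0.99622608]]), 't': array([-9.20790769e-06,  6.35619923e-01,  8.81616891e-01])}
{'time': 0.1, 'joints': array([ 1.19131676,  0.70703776, -0.02759109,  1.48492854,  0.02200284,
        0.95090965, -0.07555596]), 'joint_velocities': array([-0.00108074, -0.00200538,  0.00011905, -0.00085485, -0.00096752,
       -0.00104518, -0.00122306]), 'effort': array([ 3.50266833e-03, -8.84288192e+01,  1.23684268e+00, -2.36450100e+01,
        1.71019445e-02,  5.13199397e-03, -4.69061138e-05]), 'eef_pos': array([ 0.19046275, -0.54229589,  0.23088176]), 'tcp_rot': array([-3.14061312e+00,  4.87083028e-05,  3.37704425e-01]), 'contact_force': array([ 0.28162528, -0.01496918,  1.66373835]), 'moment': array([ 0.01876587,  0.00024054, -0.03938658]), 'finger_force': 0.0, 'gripper_width': 0.08558733451448576}
```

View pics/scene0.png

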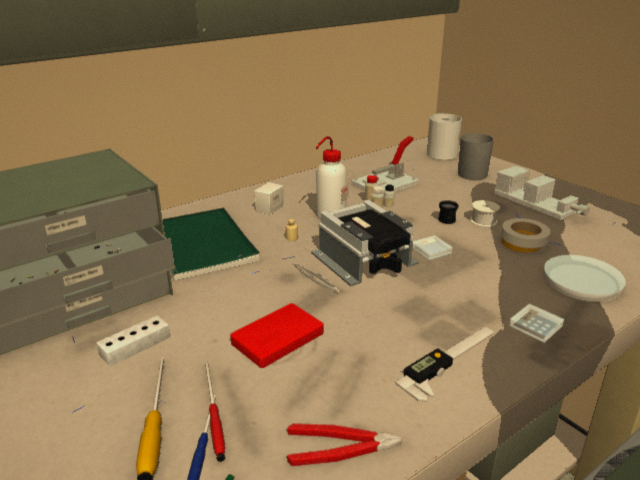

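View pics/top0.png

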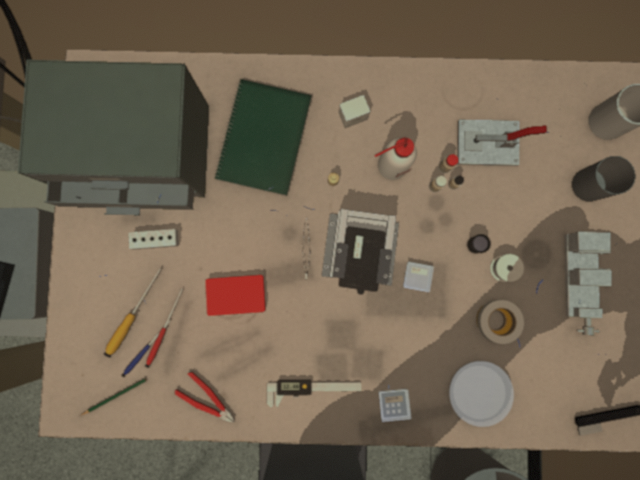

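The scene view shows the nest at about (365,240), with the front facing the robot and the knob at (383,263). In the top view the nest is at (362,255), the tweezers at (307,250), the tray at (418,276) and the weight at (334,178). Next I'll enlarge both views.

Run:
```python
import cv2,numpy as np
a=cv2.imread("pics/scene0.png")[190:295,305:425]; b=cv2.imread("pics/top0.png")[200:300,310:410]
f=lambda i,s:cv2.convertScaleAbs(cv2.resize(i,None,fx=s,fy=s,interpolation=cv2.INTER_CUBIC),alpha=1.5,beta=15)
cv2.imwrite("pics/cs.png",f(a,5)); cv2.imwrite("pics/ct.png",f(b,6))
```

```text
(no output)
```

View pics/cs.png

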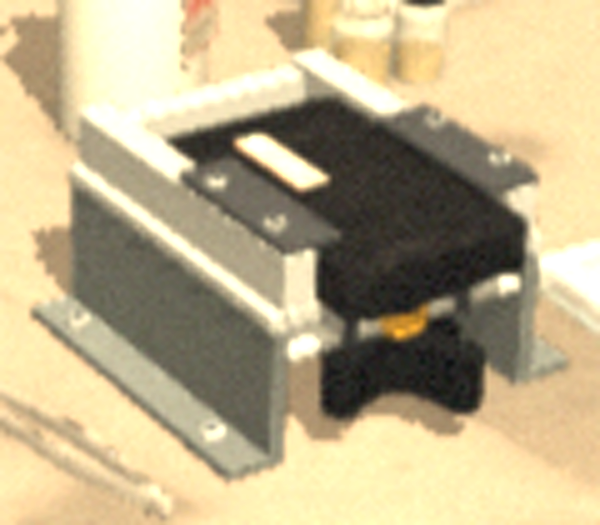

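View pics/ct.png

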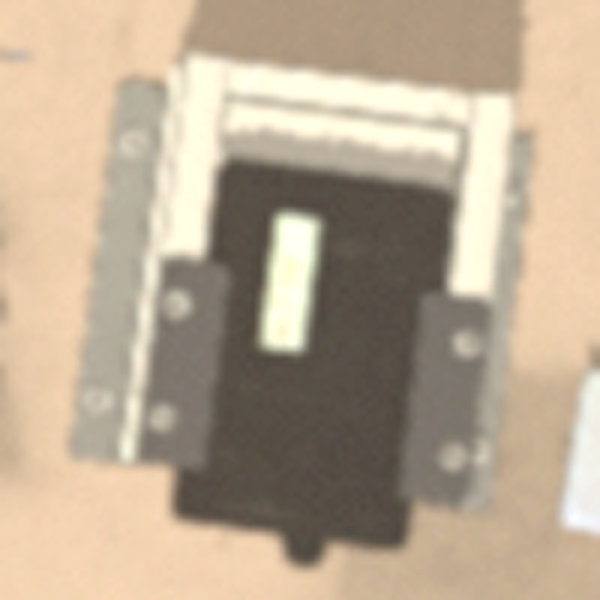

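The crops show the nest yawed by a few degrees. Lip front inner corners in the top crop are (207,467) and (402,495). The drive's front edge runs from (175,515) to (408,545), and the front knob lobe is at (305,560), so the knob angle is about 0. Next I'll fit the pose.

```bash
cat > h.py <<'E'
import numpy as np
from plant import manip, imaging
from scipy.optimize import least_squares
M={n:imaging.camera_model(n) for n in("scene","top")}
def proj(n,X):
    m=M[n]; c=np.atleast_2d(X)@m["R"].T+m["t"]
    return np.c_[m["fx"]*c[:,0]/c[:,2]+m["cx"],m["fy"]*c[:,1]/c[:,2]+m["cy"]]
def ray(n,uv,z):
    m=M[n]; d=m["R"].T@np.array([(uv[0]-m["cx"])/m["fx"],(uv[1]-m["cy"])/m["fy"],1]); o=-m["R"].T@m["t"]
    return o+d*(z-o[2])/d[2]
ct=lambda u,v:np.array([(u+.5)/6-.5+310,(v+.5)/6-.5+200])
cs=lambda u,v:np.array([(u+.5)/5-.5+305,(v+.5)/5-.5+190])
def n2w(p,X):
    X=np.atleast_2d(X)/1000.; c,s=np.cos(p[2]),np.sin(p[2])
    return np.c_[p[0]+c*X[:,0]-s*X[:,1],p[1]+s*X[:,0]+c*X[:,1],X[:,2]]
def w2n(p,W):
    c,s=np.cos(p[2]),np.sin(p[2]); d=np.asarray(W)[:2]-p[:2]
    return 1000*np.array([c*d[0]+s*d[1],-s*d[0]+c*d[1]])
E
python3 - <<'E'
from h import *
obs=[("top",(0,29,80),ct(207,467)),("top",(0,-29,80),ct(402,495)),("top",(62,29,80),ct(228,265)),("top",(62,-29,80),ct(423,293)),
("top",(0,69,5),ct(70,457)),("top",(125,69,5),ct(122,80)),("scene",(0,29,80),cs(340,238)),("scene",(0,69,5),cs(232,472)),("scene",(0,-69,5),cs(566,358)),("scene",(125,69,5),cs(35,308))]
f=lambda p:np.concatenate([proj(n,n2w(p,X))[0]-uv for n,X,uv in obs])
s=least_squares(f,[.55,-.1,0],loss="soft_l1"); p=s.x; print(p); print(f(p).reshape(-1,2).round(1))
for uv in [(175,515),(408,545),(222,160),(452,185)]: print("drive",w2n(p,ray("top",ct(*uv),.074)).round(1))
print("lobe tip",w2n(p,ray("top",ct(305,566),.036)).round(1))
for nm,uv in [("tweez",(307,250)),("tweez end",(309,279)),("tray",(418,276)),("trayL",(404,288)),("weight",(334,178))]: print(nm,w2n(p,ray("top",uv,.005)).round(0))
E
```

```text
[ 0.56787542 -0.07148437 -0.10815729]
[[ 0.1  1. ]
 [-0.3  0.6]
 [ 0.9  0.5]
 [ 0.4  0.1]
 [ 0.1  0.6]
 [-0.4  0.4]
 [-0.3 -2. ]
 [-1.2 -0.8]
 [-0.  -0.9]
 [-1.5 -1.2]]
drive [-13.6  36.7]
drive [-13.3 -33.7]
drive [94.8 36.2]
drive [ 96.4 -33.9]
lobe tip [-23.7  -7.7]
tweez [ 47. 103.]
tweez end [-8. 92.]
tray [  25. -118.]
trayL [ -1. -93.]
weight [196.  69.]
```

```bash
cat >> h.py <<'E'
from scipy.spatial.transform import Rotation as Ro
P=np.array([0.56787542,-0.07148437,-0.10815729])
def to(nx,ny,z,p=P):  # tool shift (mm) & turn (deg) to bring TCP to nest x,y,z mm, tool x along nest x
    s=manip.sense(); R=Ro.from_euler("xyz",s["tcp_rot"]); w=n2w(p,(nx,ny,z))[0]
    t=R.inv().apply(w-s["eef_pos"])*1000; r=(R.inv()*Ro.from_euler("xyz",[np.pi,0,p[2]])).as_rotvec(degrees=True)
    print(nx,ny,z,"->",t.round(1),r.round(2))
E
python3 -c "
from h import *
to(-50,0,231);to(-50,0,100);to(-50,0,63)"
```

```text
-50 0 231 -> [ 4.670e+02 -3.407e+02  2.000e-01] [-5.000e-02  2.000e-02  2.555e+01]
-50 0 100 -> [ 467.  -340.6  131.2] [-5.000e-02  2.000e-02  2.555e+01]
-50 0 63 -> [ 467.  -340.6  168.2] [-5.000e-02  2.000e-02  2.555e+01]
```

{"api": "servo_tool", "payload": {"plan": [[[255,467,-340.6,0,0,0,25.55],[255,467,-340.6,0,0,0,25.55],[255,467,-340.6,0,0,0,25.55],[255,467,-340.6,0,0,0,25.55],[255,467,-340.6,0,0,0,25.55],[255,467,-340.6,0,0,0,25.55],[255,467,-340.6,0,0,0,25.55],[255,467,-340.6,0,0,0,25.55],[255,467,-340.6,0,0,0,25.55],[255,467,-340.6,0,0,0,25.55],[255,467,-340.6,0,0,0,25.55],[255,467,-340.6,0,0,0,25.55],[255,467,-340.6,131,0,0,25.55],[255,467,-340.6,131,0,0,25.55],[255,467,-340.6,167,0,0,25.55],[255,467,-340.6,167,0,0,25.55]]]}}

```text
time: 2.1
eef_pos: [0.5167, -0.0676, 0.0628]
tcp_rot: [3.141, 0.004, -0.11]
contact_force: [-0.2, -0.3, 0.4]
gripper_width: -0.0001
finger_force: 0.0
```

Run:
```python
from h import *
import cv2
s=manip.sense();print(w2n(P,s["eef_pos"]));to(-30,0,63);print(s["contact_force"],s["moment"])
f=lambda i,s:cv2.convertScaleAbs(cv2.resize(i,None,fx=s,fy=s,interpolation=cv2.INTER_CUBIC),alpha=1.5,beta=15)
a=imaging.read_camera("scene")[165:295,305:445]; b=imaging.read_camera("top")[200:330,310:410]
cv2.imwrite("pics/c1.png",np.hstack([f(a,4)[:520],cv2.resize(f(b,4),None,fx=.6,fy=1)[:520]]))
```

```text
[-51.32340195  -1.66660675]
-30 0 63 -> [21.3 -1.7 -0.3] [ 0.02  0.24 -0.11]
[-0.24937231 -0.3293653   0.39073233] [-0.00173155 -0.01269555  0.05118481]
```

View pics/c1.png

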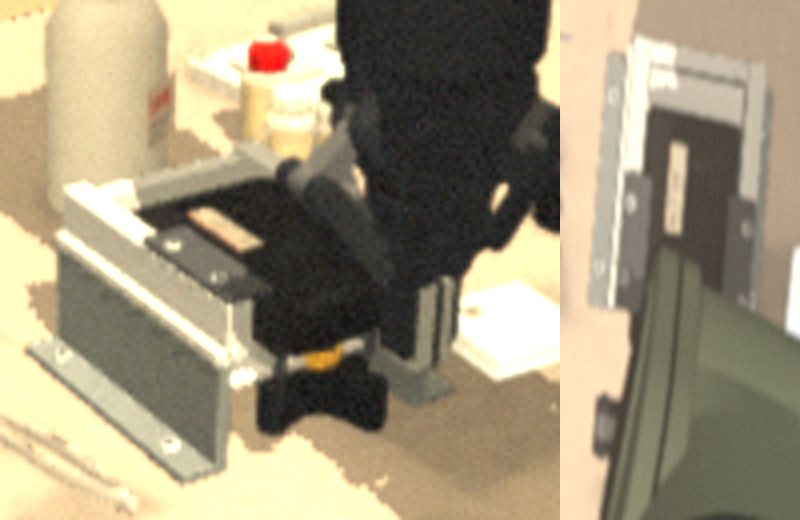

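The view shows the shut fingers at about (420,330), just in front of the drive's near end, with everything else undisturbed. Next I'll push slowly.

{"api": "servo_tool", "payload": {"plan": [[[255,10,-1.5,0,0,0,0],[255,20,-1.5,0,0,0,0],[255,23,-1.5,0,0,0,0],[255,26,-1.5,0,0,0,0],[255,28,-1.5,0,0,0,0]]]}}

```text
time: 2.82
eef_pos: [0.5461, -0.0679, 0.0643]
tcp_rot: [-3.141, 0.001, -0.108]
contact_force: [-4.0, -0.2, 4.7]
gripper_width: -0.0004
finger_force: 2.2
```

{"api": "servo_tool", "payload": {"plan": [[[255,2,0,0,0,0,0],[255,4,0,0,0,0,0],[255,6,0,0,0,0,0],[255,8,0,0,0,0,0]]]}}

```text
time: 3.32
eef_pos: [0.5544, -0.0688, 0.0643]
tcp_rot: [-3.141, 0.0, -0.108]
contact_force: [-4.9, -0.3, 3.7]
gripper_width: -0.0002
finger_force: 2.2
```

{"api": "servo_tool", "payload": {"plan": [[[255,1.5,0,0,0,0,0],[255,3,0,0,0,0,0]]]}}

```text
time: 3.58
eef_pos: [0.5573, -0.0691, 0.0643]
tcp_rot: [-3.141, 0.0, -0.108]
contact_force: [-4.7, -0.1, 5.2]
gripper_width: -0.0002
finger_force: 2.2
```

{"api": "servo_tool", "payload": {"plan": [[[255,1,0,0,0,0,0],[255,2,0,0,0,0,0]]]}}

```text
time: 3.82
eef_pos: [0.5593, -0.0693, 0.0643]
tcp_rot: [-3.141, -0.0, -0.108]
contact_force: [-3.6, 1.1, 3.1]
gripper_width: 0.0
finger_force: 2.0
```

{"api": "servo_tool", "payload": {"plan": [[[255,0.7,0,0,0,0,0],[255,1.4,0,0,0,0,0]]]}}

```text
time: 4.08
eef_pos: [0.5606, -0.0695, 0.0643]
tcp_rot: [-3.142, 0.0, -0.108]
contact_force: [-3.6, -0.5, 2.1]
gripper_width: -0.0001
finger_force: 2.0
```

{"api": "servo_tool", "payload": {"plan": [[[255,0.7,0,0,0,0,0],[255,1.4,0,0,0,0,0]]]}}

```text
time: 4.32
eef_pos: [0.561, -0.0695, 0.0642]
tcp_rot: [-3.141, 0.002, -0.108]
contact_force: [-13.2, 1.7, 10.7]
gripper_width: 0.0003
finger_force: 6.7
```

Run:
```python
from h import *
import cv2
s=manip.sense();print(w2n(P,s["eef_pos"]),s["contact_force"],s["moment"])
f=lambda i,s:cv2.convertScaleAbs(cv2.resize(i,None,fx=s,fy=s,interpolation=cv2.INTER_CUBIC),alpha=1.5,beta=15)
a=imaging.read_camera("scene")[165:285,315:435]; b=imaging.read_camera("top")[200:300,320:395]
cv2.imwrite("pics/c2.png",np.hstack([cv2.resize(f(a,4),(420,480)),cv2.resize(f(b,4),(360,480))]))
```

```text
[-7.07013782  1.27474562] [-13.23262146   1.65057763  10.7227212 ] [0.34485987 2.79787906 0.01421487]
```

View pics/c2.png

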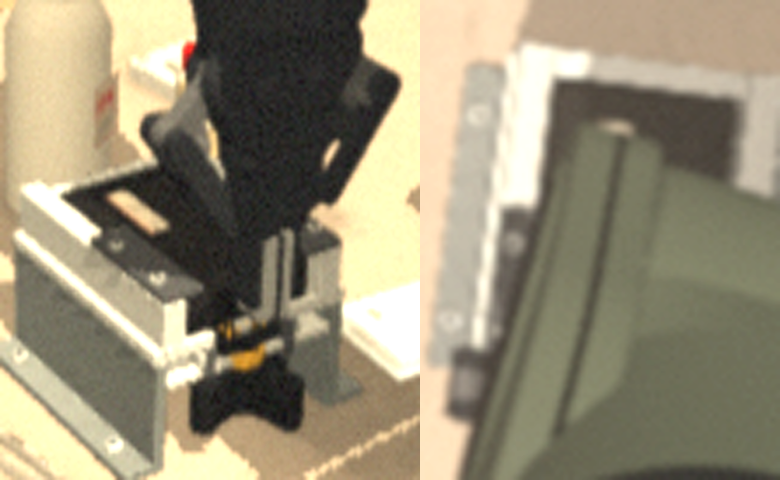

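The force jumped to 13 N, so the drive is against the stop. The pictures agree: the near end is behind the front edge and the orange contact head is visible below. Next I'll retract and go for the knob.

```bash
python3 -c "
from h import *
to(-55,1,63);to(-55,20,21);to(-17,20,21);to(-17,10,21)"
```

```text
-55 1 63 -> [-47.9   0.3   1.4] [-0.01  0.14 -0.01]
-55 20 21 -> [-47.8 -18.7  43.4] [-0.01  0.14 -0.01]
-17 20 21 -> [ -9.8 -18.7  43.3] [-0.01  0.14 -0.01]
-17 10 21 -> [-9.8 -8.7 43.3] [-0.01  0.14 -0.01]
```

{"api": "servo_tool", "payload": {"plan": [[[255,-10,0,0,0,0,0],[255,-50,0,0,0,0,0],[255,-50,-18.7,43,0,0,0],[255,-50,-18.7,43,0,0,0],[255,-30,-18.7,43,0,0,0],[255,-11,-18.7,43,0,0,0],[255,-11,-18.7,43,0,0,0]]]}}

```text
time: 5.3
eef_pos: [0.554, -0.0506, 0.0224]
tcp_rot: [3.141, -0.002, -0.108]
contact_force: [-0.4, 0.4, 0.1]
gripper_width: 0.0001
finger_force: 0.0
```

```bash
cat >> h.py <<'E'
def tq(p=P,off=(0.9,0)):
    s=manip.sense(); F=s["contact_force"]; a=n2w(p,(8+off[0],off[1],26))[0]; d=s["eef_pos"]-a
    T=s["moment"][2]+d[0]*F[1]-d[1]*F[0]; c,n=np.cos(p[2]),np.sin(p[2])
    print("t %.2f nest"%s["time"],(w2n(p,s["eef_pos"])-off).round(1),"z %.1f"%(s["eef_pos"][2]*1e3),"Fn",np.round([c*F[0]+n*F[1],-n*F[0]+c*F[1],F[2]],2),"Mz %.3f torque on knob %.3f"%(s["moment"][2],-T))
E
python3 - <<'E'
from h import *
import cv2
tq()
f=lambda i,s:cv2.convertScaleAbs(cv2.resize(i,None,fx=s,fy=s,interpolation=cv2.INTER_CUBIC),alpha=1.5,beta=15)
a=imaging.read_camera("scene")[185:285,315:435]
cv2.imwrite("pics/c3.png",f(a,6))
E
```

```text
t 5.30 nest [-16.9  19.2] z 22.4 Fn [-0.48  0.39  0.1 ] Mz 0.065 torque on knob -0.065
```

View pics/c3.png

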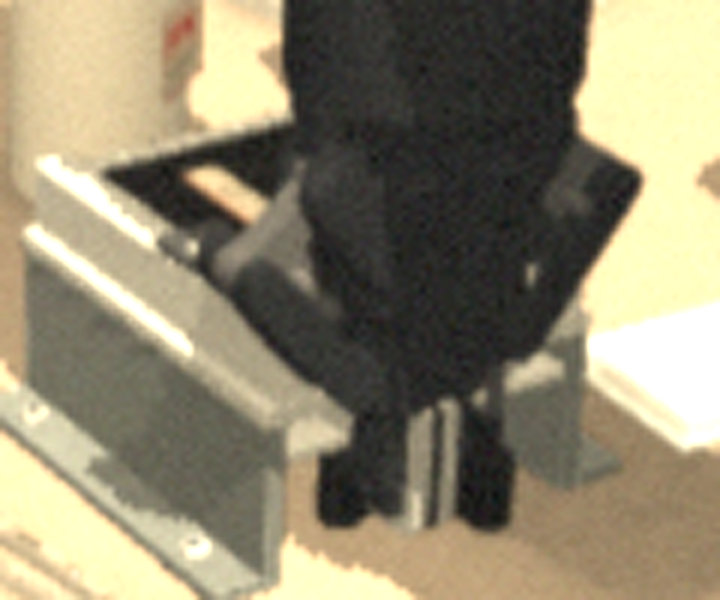

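{"api": "servo_tool", "payload": {"plan": [[[255,-3,2,0,0,0,0],[255,-6,4,0,0,0,0],[255,-7,6,0,0,0,0],[255,-7,8,0,0,0,0]]]}}

```text
time: 5.85
eef_pos: [0.5451, -0.0565, 0.0214]
tcp_rot: [-3.141, 0.0, -0.108]
contact_force: [-0.7, 5.1, 1.5]
gripper_width: 0.0001
finger_force: 2.4
```

```bash
python3 -c "
from h import *
tq()"
```

```text
t 5.85 nest [-25.1  12.4] z 21.4 Fn [-1.27  4.97  1.51] Mz 0.020 torque on knob 0.129
```

{"api": "servo_tool", "payload": {"plan": [[[255,0,3,0,0,0,0],[255,0,6,0,0,0,0],[255,0,9,0,0,0,0],[255,0,11,0,0,0,0],[255,0,12,0,0,0,0]]]}}

```text
time: 6.48
eef_pos: [0.5439, -0.0687, 0.0212]
tcp_rot: [-3.141, 0.0, -0.108]
contact_force: [0.1, 5.0, -0.2]
gripper_width: -0.0002
finger_force: 1.8
```

```bash
python3 -c "
from h import *
tq()"
```

```text
t 6.47 nest [-25.1   0.2] z 21.2 Fn [-0.49  4.99 -0.2 ] Mz 0.022 torque on knob 0.143
```

{"api": "servo_tool", "payload": {"plan": [[[255,-1,-2,0,0,0,0],[255,-17,-4,0,0,0,0],[255,-17,-24,0,0,0,0],[255,-17,-44,0,0,0,0],[255,-5,-44,0,0,0,0],[255,10,-44,0,0,0,0],[255,10,-43,0,0,0,0],[255,10,-41,0,0,0,0]]]}}

```text
time: 7.48
eef_pos: [0.5579, -0.0289, 0.0213]
tcp_rot: [-3.141, 0.0, -0.108]
contact_force: [-0.3, 6.9, -0.0]
gripper_width: -0.0002
finger_force: 4.0
```

```bash
python3 -c "
from h import *
tq()"
```

```text
t 7.47 nest [-15.4  41.2] z 21.3 Fn [-1.05  6.81 -0.01] Mz 0.108 torque on knob 0.008
```

{"api": "servo_tool", "payload": {"plan": [[[255,0,3,0,0,0,0],[255,0,6,0,0,0,0],[255,0,8,0,0,0,0],[255,0,9,0,0,0,0],[255,0,10,0,0,0,0]]]}}

```text
time: 8.1
eef_pos: [0.5535, -0.0338, 0.0208]
tcp_rot: [-3.135, 0.009, -0.105]
contact_force: [-20.0, 33.8, 11.2]
gripper_width: 0.0003
finger_force: 15.8
```

```bash
python3 -c "
from h import *
tq()"
```

```text
t 8.10 nest [-19.3  35.9] z 20.8 Fn [-23.54  31.44  11.15] Mz -0.155 torque on knob 0.167
```

{"api": "servo_tool", "payload": {"plan": [[[255,-4,-2,0,0,0,0],[255,-6,-1.5,0,0,0,0],[255,-7.2,0.5,0,0,0,0],[255,-8.1,2.9,0,0,0,0]]]}}

```text
time: 8.6
eef_pos: [0.5467, -0.0391, 0.021]
tcp_rot: [-3.139, 0.005, -0.107]
contact_force: [-9.6, 13.9, 4.5]
gripper_width: -0.0003
finger_force: 7.4
```

```bash
python3 -c "
from h import *
tq()"
```

```text
t 8.60 nest [-25.5  29.9] z 21.0 Fn [-11.03  12.8    4.49] Mz -0.044 torque on knob 0.143
```

{"api": "servo_tool", "payload": {"plan": [[[255,-3,0,0,0,0,0],[255,-3.5,2,0,0,0,0],[255,-4,3.8,0,0,0,0]]]}}

```text
time: 8.98
eef_pos: [0.5433, -0.0437, 0.0212]
tcp_rot: [-3.14, 0.002, -0.108]
contact_force: [-3.7, 6.1, 0.3]
gripper_width: -0.0002
finger_force: 4.0
```

```bash
python3 -c "
from h import *
tq()"
```

```text
t 8.97 nest [-28.4  25. ] z 21.2 Fn [-4.37  5.69  0.32] Mz 0.018 torque on knob 0.080
```

{"api": "servo_tool", "payload": {"plan": [[[255,0,1.5,0,0,0,0],[255,0,3,0,0,0,0],[255,0,4.5,0,0,0,0]]]}}

```text
time: 9.35
eef_pos: [0.5419, -0.048, 0.021]
tcp_rot: [-3.14, 0.004, -0.108]
contact_force: [-8.6, 9.2, 1.8]
gripper_width: -0.0001
finger_force: 5.5
```

```bash
python3 -c "
from h import *
tq()"
```

```text
t 9.35 nest [-29.3  20.6] z 21.0 Fn [-9.59  8.23  1.83] Mz -0.094 torque on knob 0.203
```

{"api": "servo_tool", "payload": {"plan": [[[255,0,1.5,0,0,0,0],[255,0,3,0,0,0,0],[255,0,4,0,0,0,0]]]}}

```text
time: 9.72
eef_pos: [0.5411, -0.0519, 0.021]
tcp_rot: [-3.14, 0.005, -0.108]
contact_force: [-10.6, 8.1, 2.6]
gripper_width: -0.0001
finger_force: 6.1
```

```bash
python3 -c "
from h import *
tq()"
```

```text
t 9.72 nest [-29.7  16.5] z 21.0 Fn [-11.43   6.86   2.62] Mz -0.089 torque on knob 0.158
```

{"api": "servo_tool", "payload": {"plan": [[[255,-3,0,0,0,0,0],[255,-3,1,0,0,0,0],[255,-3,2,0,0,0,0]]]}}

```text
time: 10.1
eef_pos: [0.5393, -0.0539, 0.0212]
tcp_rot: [-3.14, 0.002, -0.108]
contact_force: [-2.6, 6.5, 0.8]
gripper_width: 0.0001
finger_force: 3.3
```

```bash
python3 -c "
from h import *
tq()"
```

```text
t 10.10 nest [-31.3  14.4] z 21.2 Fn [-3.3   6.13  0.83] Mz 0.002 torque on knob 0.191
```

{"api": "servo_tool", "payload": {"plan": [[[255,0,1,0,0,0,0],[255,0,2,0,0,0,0]]]}}

```text
time: 10.35
eef_pos: [0.5389, -0.0558, 0.0211]
tcp_rot: [-3.14, 0.002, -0.108]
contact_force: [-4.1, 6.5, -1.0]
gripper_width: -0.0001
finger_force: 3.4
```

```bash
python3 -c "
from h import *
tq()"
```

```text
t 10.35 nest [-31.4  12.5] z 21.1 Fn [-4.77  6.04 -0.98] Mz 0.035 torque on knob 0.143
```

{"api": "servo_tool", "payload": {"plan": [[[255,0,1,0,0,0,0],[255,0,2,0,0,0,0]]]}}

```text
time: 10.6
eef_pos: [0.5387, -0.0577, 0.0212]
tcp_rot: [-3.14, 0.002, -0.108]
contact_force: [-2.0, 7.2, -0.7]
gripper_width: -0.0002
finger_force: 3.4
```

```bash
python3 -c "
from h import *
tq()"
```

```text
t 10.60 nest [-31.4  10.6] z 21.2 Fn [-2.8   6.9  -0.73] Mz -0.036 torque on knob 0.278
```

```bash
cat >> h.py <<'E'
def tg():
    s=manip.sense(); F=s["contact_force"]; c,n=np.cos(P[2]),np.sin(P[2]); f=[c*F[0]+n*F[1],-n*F[0]+c*F[1]]
    t=w2n(P,s["eef_pos"])-(0.9,0); r=t+(11-8,-12); T=-(r[0]*f[1]-r[1]*f[0])/1e3
    print("t %.2f"%s["time"],t.round(1),np.round(f,2),"T %.3f"%T,"phi %.1f"%(np.degrees(np.arctan2(r[1],-r[0])-np.arcsin(6/np.hypot(*r)))),"Mz %.3f"%s["moment"][2],"fing",round(s["finger_force"],2),"J1,J7 eff",s["effort"][[0,6]].round(3))
E
python3 -c "
from h import *
tg()"
```

```text
t 10.60 [-31.4  10.6] [-2.8  6.9] T 0.200 phi -15.0 Mz -0.036 fing 3.39 J1,J7 eff [ 3.439 -0.029]
```

{"api": "servo_tool", "payload": {"plan": [[[255,0,0.3,0,0,0,0]]]}}

```text
time: 10.72
eef_pos: [0.5387, -0.058, 0.0212]
tcp_rot: [-3.14, 0.002, -0.108]
contact_force: [-3.2, 7.2, -0.1]
gripper_width: 0.0002
finger_force: 3.4
```

```bash
python3 -c "
from h import *
tg()"
```

```text
t 10.72 [-31.3  10.2] [-3.92  6.82] T 0.200 phi -15.8 Mz 0.004 fing 3.37 J1,J7 eff [3.711 0.008]
```

{"api": "servo_tool", "payload": {"plan": [[[255,0,0.3,0,0,0,0]]]}}

```text
time: 10.85
eef_pos: [0.5387, -0.0583, 0.0211]
tcp_rot: [-3.14, 0.002, -0.108]
contact_force: [-3.3, 7.1, -0.9]
gripper_width: -0.0003
finger_force: 3.3
```

```bash
python3 -c "
from h import *
tg()"
```

```text
t 10.85 [-31.4  10. ] [-4.09  6.73] T 0.199 phi -16.2 Mz -0.030 fing 3.34 J1,J7 eff [ 3.655 -0.006]
```

{"api": "servo_tool", "payload": {"plan": [[[255,0,0.3,0,0,0,0]]]}}

```text
time: 10.98
eef_pos: [0.5386, -0.0585, 0.0212]
tcp_rot: [-3.14, 0.002, -0.108]
contact_force: [-2.9, 7.6, 0.2]
gripper_width: 0.0001
finger_force: 3.3
```

```bash
python3 -c "
from h import *
tg()"
```

```text
t 10.97 [-31.4   9.7] [-3.75  7.27] T 0.215 phi -16.7 Mz -0.012 fing 3.32 J1,J7 eff [ 3.659 -0.007]
```

{"api": "servo_tool", "payload": {"plan": [[[255,0,0.5,0,0,0,0],[255,0,1,0,0,0,0]]]}}

```text
time: 11.22
eef_pos: [0.5385, -0.0595, 0.0211]
tcp_rot: [-3.14, 0.002, -0.108]
contact_force: [-3.2, 8.0, -0.7]
gripper_width: 0.0002
finger_force: 3.2
```

```bash
python3 -c "
from h import *
tg()"
```

```text
t 11.22 [-31.4   8.7] [-4.06  7.56] T 0.228 phi -18.7 Mz -0.059 fing 3.17 J1,J7 eff [ 3.728 -0.018]
```

{"api": "servo_tool", "payload": {"plan": [[[255,0,0.5,0,0,0,0],[255,0,1,0,0,0,0]]]}}

```text
time: 11.48
eef_pos: [0.5385, -0.0605, 0.0212]
tcp_rot: [-3.14, 0.002, -0.107]
contact_force: [-2.5, 6.7, -0.9]
gripper_width: 0.0
finger_force: 3.0
```

```bash
python3 -c "
from h import *
tg()"
```

```text
t 11.47 [-31.3   7.8] [-3.21  6.39] T 0.194 phi -20.6 Mz -0.020 fing 2.98 J1,J7 eff [ 3.877 -0.024]
```

{"api": "servo_tool", "payload": {"plan": [[[255,-1,-3,0,0,0,0],[255,-2,-5,0,0,0,0],[255,-2,-5,0,0,0,0],[255,-2,-5,0,0,0,0]]]}}

```text
time: 11.98
eef_pos: [0.5382, -0.0565, 0.0214]
tcp_rot: [3.142, -0.0, -0.108]
contact_force: [-0.6, -0.5, -0.3]
gripper_width: -0.0002
finger_force: 0.0
```

```bash
python3 -c "
from h import *
tg()"
```

```text
t 11.97 [-32.   11.7] [-0.54 -0.58] T -0.017 phi -12.6 Mz 0.026 fing 0.0 J1,J7 eff [-0.179 -0.003]
```

{"api": "servo_tool", "payload": {"plan": [[[255,0,0,0,0,0,0]]]}}

```text
time: 12.1
eef_pos: [0.5382, -0.0565, 0.0213]
tcp_rot: [-3.142, -0.0, -0.108]
contact_force: [0.1, 0.3, -0.4]
gripper_width: 0.0003
finger_force: 0.0
```

```bash
python3 -c "
from h import *
tg()"
```

```text
t 12.10 [-32.   11.7] [0.02 0.35] T 0.010 phi -12.5 Mz -0.041 fing 0.0 J1,J7 eff [-0.032  0.001]
```

{"api": "servo_tool", "payload": {"plan": [[[255,0,0,0,0,0,0]]]}}

```text
time: 12.22
eef_pos: [0.5382, -0.0564, 0.0213]
tcp_rot: [-3.142, -0.0, -0.108]
contact_force: [-0.9, -0.1, 0.1]
gripper_width: -0.0002
finger_force: 0.0
```

```bash
python3 -c "
from h import *
tg()"
```

```text
t 12.22 [-32.   11.8] [-0.84 -0.21] T -0.006 phi -12.3 Mz 0.010 fing 0.0 J1,J7 eff [0.014 0.001]
```

{"api": "servo_tool", "payload": {"plan": [[[255,-16,0,0,0,0,0],[255,-16,24,0,0,0,0],[255,-16,48,0,0,0,0],[255,-4,48,0,0,0,0],[255,9,48,0,0,0,0],[255,9,45,0,0,0,0],[255,9,43,0,0,0,0],[255,9,42,0,0,0,0]]]}}

```text
time: 13.22
eef_pos: [0.5422, -0.0988, 0.0213]
tcp_rot: [-3.141, 0.0, -0.108]
contact_force: [-0.1, -0.1, 1.0]
gripper_width: 0.0001
finger_force: 0.0
```

```bash
cat >> h.py <<'E'
def tr():
    s=manip.sense(); F=s["contact_force"]; c,n=np.cos(P[2]),np.sin(P[2]); f=[c*F[0]+n*F[1],-n*F[0]+c*F[1]]
    print("t %.2f"%s["time"],(w2n(P,s["eef_pos"])-(0.9,0)).round(2),np.round(f,2),"fing",round(s["finger_force"],2),"J1 %.3f"%s["effort"][0])
E
python3 -c "
from h import *
tr()"
```

```text
t 13.22 [-23.43 -29.9 ] [-0.04 -0.13] fing 0.0 J1 -0.008
```

{"api": "servo_tool", "payload": {"plan": [[[255,0,-0.7,0,0,0,0],[255,0,-1.4,0,0,0,0]]]}}

```text
time: 13.48
eef_pos: [0.5427, -0.0977, 0.0213]
tcp_rot: [-3.142, 0.0, -0.108]
contact_force: [0.2, -1.3, -0.8]
gripper_width: -0.0001
finger_force: 0.0
```

```bash
python3 -c "
from h import *
tr()"
```

```text
t 13.47 [-23.15 -28.74] [ 0.35 -1.25] fing 0.0 J1 0.069
```

{"api": "servo_tool", "payload": {"plan": [[[255,0,-0.5,0,0,0,0],[255,0,-0.5,0,0,0,0]]]}}

```text
time: 13.72
eef_pos: [0.5428, -0.0971, 0.0213]
tcp_rot: [-3.141, 0.0, -0.108]
contact_force: [-1.2, -0.3, 0.4]
gripper_width: 0.0001
finger_force: 0.0
```

```bash
python3 -c "
from h import *
tr()"
```

```text
t 13.72 [-23.1  -28.21] [-1.13 -0.43] fing 0.0 J1 -0.098
```

{"api": "servo_tool", "payload": {"plan": [[[255,0,-0.5,0,0,0,0],[255,0,-0.5,0,0,0,0]]]}}

```text
time: 13.98
eef_pos: [0.5429, -0.0966, 0.0213]
tcp_rot: [-3.141, 0.0, -0.108]
contact_force: [-0.6, 0.7, -0.2]
gripper_width: -0.0002
finger_force: 0.0
```

```bash
python3 -c "
from h import *
tr()"
```

```text
t 13.97 [-23.06 -27.7 ] [-0.66  0.67] fing 0.0 J1 -0.036
```

{"api": "servo_tool", "payload": {"plan": [[[255,0,-0.8,0,0,0,0],[255,0,-0.8,0,0,0,0]]]}}

```text
time: 14.22
eef_pos: [0.5429, -0.0958, 0.0213]
tcp_rot: [-3.141, 0.0, -0.108]
contact_force: [-0.3, 0.4, 0.3]
gripper_width: -0.0001
finger_force: 0.0
```

```bash
python3 -c "
from h import *
tr()"
```

```text
t 14.22 [-23.05 -26.87] [-0.37  0.37] fing 0.0 J1 -0.069
```

{"api": "servo_tool", "payload": {"plan": [[[255,0,-0.8,0,0,0,0],[255,0,-0.8,0,0,0,0]]]}}

```text
time: 14.48
eef_pos: [0.543, -0.0951, 0.0213]
tcp_rot: [-3.142, 0.0, -0.108]
contact_force: [-1.7, -0.2, -0.1]
gripper_width: 0.0002
finger_force: 0.1
```

```bash
python3 -c "
from h import *
tr()"
```

```text
t 14.47 [-23.09 -26.13] [-1.67 -0.4 ] fing 0.09 J1 -0.227
```

{"api": "servo_tool", "payload": {"plan": [[[255,0,-0.8,0,0,0,0],[255,0,-0.8,0,0,0,0]]]}}

```text
time: 14.72
eef_pos: [0.543, -0.0942, 0.0213]
tcp_rot: [-3.142, 0.0, -0.108]
contact_force: [-1.4, -0.5, -0.1]
gripper_width: 0.0
finger_force: 0.3
```

```bash
python3 -c "
from h import *
tr()"
```

```text
t 14.72 [-23.13 -25.31] [-1.33 -0.61] fing 0.34 J1 -0.523
```

{"api": "servo_tool", "payload": {"plan": [[[255,0,-0.8,0,0,0,0],[255,0,-0.8,0,0,0,0]]]}}

```text
time: 14.98
eef_pos: [0.5431, -0.0935, 0.0213]
tcp_rot: [-3.141, 0.0, -0.108]
contact_force: [-0.7, -1.3, 0.2]
gripper_width: -0.0001
finger_force: 0.6
```

```bash
python3 -c "
from h import *
tr()"
```

```text
t 14.97 [-23.14 -24.52] [-0.54 -1.36] fing 0.58 J1 -0.790
```

{"api": "servo_tool", "payload": {"plan": [[[255,0,-0.8,0,0,0,0],[255,0,-0.8,0,0,0,0]]]}}

```text
time: 15.22
eef_pos: [0.5433, -0.0927, 0.0213]
tcp_rot: [-3.142, 0.0, -0.108]
contact_force: [-1.5, -2.1, -0.2]
gripper_width: -0.0002
finger_force: 0.8
```

```bash
python3 -c "
from h import *
tr()"
```

```text
t 15.22 [-23.09 -23.73] [-1.23 -2.3 ] fing 0.8 J1 -1.054
```

{"api": "servo_tool", "payload": {"plan": [[[255,0,-0.8,0,0,0,0],[255,0,-0.8,0,0,0,0]]]}}

```text
time: 15.48
eef_pos: [0.5433, -0.0919, 0.0213]
tcp_rot: [-3.142, 0.0, -0.108]
contact_force: [-0.7, -2.0, -0.1]
gripper_width: -0.0001
finger_force: 1.0
```

```bash
python3 -c "
from h import *
tr()"
```

```text
t 15.47 [-23.09 -22.92] [-0.49 -2.07] fing 0.97 J1 -1.232
```

{"api": "servo_tool", "payload": {"plan": [[[255,0,4,0,0,0,0],[255,-25,4,0,0,0,0],[255,-25,-18,0,0,0,0],[255,-25,-41,0,0,0,0],[255,-8.5,-41,0,0,0,0],[255,-8.5,-39,0,0,0,0],[255,-8.5,-37,0,0,0,0],[255,-8.5,-36,0,0,0,0],[255,-8.5,-36,0,0,0,0]]]}}

```text
time: 16.6
eef_pos: [0.5384, -0.055, 0.0213]
tcp_rot: [-3.141, 0.001, -0.108]
contact_force: [-1.6, 4.2, -0.9]
gripper_width: -0.0
finger_force: 1.8
```

```bash
python3 -c "
from h import *
tg()"
```

```text
t 16.60 [-32.   13.2] [-2.09  3.98] T 0.113 phi -9.5 Mz -0.057 fing 1.76 J1,J7 eff [2.095 0.04 ]
```

{"api": "servo_tool", "payload": {"plan": [[[255,0,0.5,0,0,0,0],[255,0,0.5,0,0,0,0]]]}}

```text
time: 16.85
eef_pos: [0.5384, -0.0552, 0.0212]
tcp_rot: [-3.141, 0.001, -0.108]
contact_force: [-3.3, 5.1, 0.4]
gripper_width: -0.0001
finger_force: 2.5
```

```bash
python3 -c "
from h import *
tg()"
```

```text
t 16.85 [-31.9  13. ] [-3.87  4.7 ] T 0.132 phi -10.0 Mz 0.027 fing 2.48 J1,J7 eff [2.863 0.015]
```

{"api": "servo_tool", "payload": {"plan": [[[255,0,0.5,0,0,0,0],[255,0,0.5,0,0,0,0]]]}}

```text
time: 17.1
eef_pos: [0.5384, -0.0556, 0.0212]
tcp_rot: [-3.141, 0.001, -0.108]
contact_force: [-1.9, 6.4, 0.8]
gripper_width: -0.0003
finger_force: 2.6
```

```bash
python3 -c "
from h import *
tg()"
```

```text
t 17.10 [-31.9  12.6] [-2.61  6.12] T 0.176 phi -10.8 Mz -0.000 fing 2.61 J1,J7 eff [3.146 0.009]
```

{"api": "servo_tool", "payload": {"plan": [[[255,0,0.6,0,0,0,0],[255,0,1.2,0,0,0,0],[255,0,1.2,0,0,0,0]]]}}

```text
time: 17.48
eef_pos: [0.5382, -0.0568, 0.0212]
tcp_rot: [-3.141, 0.001, -0.108]
contact_force: [-2.7, 5.6, 0.7]
gripper_width: -0.0004
finger_force: 2.6
```

```bash
python3 -c "
from h import *
tg()"
```

```text
t 17.48 [-32.   11.4] [-3.26  5.32] T 0.156 phi -13.1 Mz 0.062 fing 2.58 J1,J7 eff [3.264 0.011]
```

{"api": "servo_tool", "payload": {"plan": [[[255,0,0.5,0,0,0,0],[255,0,0.5,0,0,0,0]]]}}

```text
time: 17.73
eef_pos: [0.5382, -0.0573, 0.0212]
tcp_rot: [-3.141, 0.001, -0.108]
contact_force: [-2.6, 6.2, 0.2]
gripper_width: 0.0
finger_force: 2.6
```

```bash
python3 -c "
from h import *
tg()"
```

```text
t 17.73 [-32.   10.9] [-3.26  5.92] T 0.175 phi -14.0 Mz 0.031 fing 2.58 J1,J7 eff [3.343 0.007]
```

{"api": "servo_tool", "payload": {"plan": [[[255,0,0.7,0,0,0,0],[255,0,0.7,0,0,0,0]]]}}

```text
time: 17.98
eef_pos: [0.5381, -0.058, 0.0212]
tcp_rot: [-3.141, 0.001, -0.108]
contact_force: [-3.5, 6.1, -0.3]
gripper_width: -0.0001
finger_force: 2.5
```

```bash
python3 -c "
from h import *
tg()"
```

```text
t 17.98 [-31.9  10.2] [-4.17  5.7 ] T 0.172 phi -15.4 Mz 0.033 fing 2.5 J1,J7 eff [3.406 0.01 ]
```

{"api": "servo_tool", "payload": {"plan": [[[255,-1,-4,0,0,0,0],[255,-30,-5,0,0,0,0],[255,-60,-5,0,0,0,0],[255,-60,-5,-60,0,0,0],[255,-110,-5,-120,0,0,0],[255,-110,-5,-180,0,0,0],[255,-110,140,-180,0,0,0],[255,-110,140,-180,0,0,0],[255,-110,140,-180,0,0,0],[255,-110,140,-180,0,0,0],[255,-110,140,-180,0,0,0]]]}}

```text
time: 19.35
eef_pos: [0.4142, -0.1851, 0.2012]
tcp_rot: [-3.141, -0.0, -0.107]
contact_force: [0.5, -0.1, 0.9]
gripper_width: -0.0003
finger_force: 0.0
```

Run:
```python
from h import *
import cv2
f=lambda i,s:cv2.convertScaleAbs(cv2.resize(i,None,fx=s,fy=s,interpolation=cv2.INTER_CUBIC),alpha=1.5,beta=15)
a=imaging.read_camera("scene")[185:295,280:450]; b=imaging.read_camera("top")[160:300,290:440]
cv2.imwrite("pics/c4.png",np.hstack([cv2.resize(f(a,4),(440,480))*1,cv2.resize(f(b,4),(360,480))]))
```

```text
(no output)
```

View pics/c4.png

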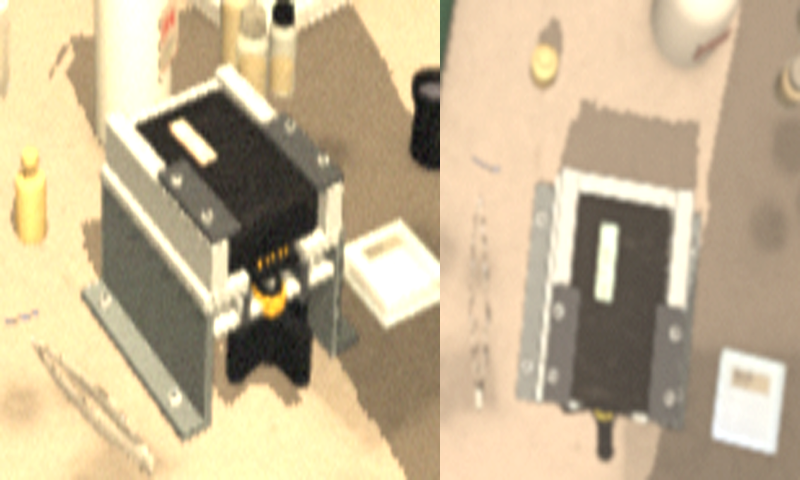

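The final view shows the drive home behind the front edge at (600,405 in the right half). The contact head is up against its underside at (270,265), the bystanders are in place and the arm is clear.

```bash
python3 -c "
from plant import job
print(job.close_job())"
```

```text
the job is handed in; nothing more can be done
None
```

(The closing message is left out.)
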